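Lockout: close the hasp and present the opened combination lock

ROBOT

A 6-joint arm with a two-finger parallel gripper is mounted at the origin on the work surface. World frame = base frame: x ahead of the robot, y to its left, z up, the work surface at z = 0. Lengths are in m, angles in rad, forces in N, time in s.
With the tool pointing down it reaches from about 0.35 to 0.85 m from the base axis. Payload 8.1 kg.
Tool frame: the origin (TCP) lies at the centre of the arm's flange, where the gripper is bolted on; the fingertips stand 186 mm ahead of it and the grasp point (between the pads) lies 167 mm ahead of it; y points along the fingers, z is the direction in which the jaws open and shut, and the axes are right-handed (so a half turn about y gives the same grasp; the last joint's range is limited). The gripper opens to 93 mm and grips with 3 to 60 N. Pads are 15 mm wide; open, the fingers measure 128 mm over their backs; the gripper's body (75 mm by 188 mm) begins 65 mm behind the grasp point.
Start: joints at [1.122, 0.13, 1.488, -0, 1.523, -0.085], TCP at [0.213, 0.561, 0.405] pointing down, gripper open.
Joint ranges: [-2.96, 2.96], [-0.89, 2.26], [0.02, 2.5], [-1.34, 4.48], [0, 2.73], [-2.66, 2.66]. Speed limits (rad/s): [2.39, 2.39, 2.79, 3.14, 3.14, 3.14].

INTERFACE

Orientations are given as [roll, pitch, yaw] about the fixed x, y, z axes, in that order (R = Rz(yaw) Ry(pitch) Rx(roll)).
In Python, from plant import get_obs, snapshot, get_calibration, sign_off gives the robot as it stands.
- The arm moves only by the tool servo_tool, never from a script. Its arguments are lists of equal length, an entry for each row: "dp": the shift along the tool's x, y, z in units of 0.1 m (1.0 is 0.1 m), a list of three; "yaw": the turn about the tool's y in units of 30 degrees (1.0 is 30 degrees). In form: {"dp": [[tx, ty, tz], ...], "yaw": [yaw, ...]}. A call has 1 to 5 rows; each row shifts and turns the commanded pose from where the row before left it, along the tool's axes as they then stand; what a row does not reach is not made up. A row lasts 1/8 s, in which the tool goes at most 62.5 mm and 10.7 degrees, less where a joint would pass 70% of its speed; a pose out of reach is approached as far as the arm can. A call with a number of a shift or a turn outside -1 to 1 is refused whole. A call with a gripper value outside its range is refused whole. "gripper" is the opening, from 0 (shut) to 1 (fully open), set as the call begins (left out, the last holds). The fingers move at their own pace and stop on an object; "force" is the grip in N (left out, the last holds). Time passes only in rows, so rows that do not move let the fingers close. It gives the time, the measured TCP pose, the force and the opening at its end, in the units of the state.
- get_obs(): the state, without advancing time (a new reading comes with each control period).
- snapshot(name): name is "scene" or "top" or "wrist"; returns the picture (420x560x3 uint8, red, green, blue); there is no depth.
- get_calibration(name): a dict with "intrinsics" (3x3 intrinsics, pixels), "position" and "rotation" of the camera in the world. Camera axes: x right, y down, z forward; pixel columns grow to the right and rows downward; lengths in m; the calibration is good to about 2 mm. A picture is of the moment at which its call begins: read the wrist's pose just before it. get_calibration takes no time and is no camera call; for the wrist camera it gives the pose at the moment of the call.
- sign_off(): hands the job in, once; it reports no verdict.
The state is a dict: "t": time; "joint_pos": joint angles; "dq": joint speeds; "tau": joint torques, N m; "position": TCP position; "tcp_rot": TCP orientation; "contact_force": force on the tool from outside, world axes, zero at the start; "torque": the same for the moment, N m; "finger_gap": finger opening in m.
Only numpy, scipy, OpenCV 4.12 (cv2) and the standard library are available. Lean on these libraries where they do the work, as an engineer would, in place of code of your own. Each camera call takes 0.05 s, during which the arm holds its last target.

TASK

Get the blue motor cover ready to be locked: first swing the yellow hasp down until it lies flat over its brass staple, then turn the dial of the red combination lock in its cradle until the dial's white mark clicks in at the white index on the shackle side, and then pull the shackle fully out. Finally lift the open lock out of the cradle and finish while still holding it in the gripper, still and level, with the bow of its open shackle straight above the staple and about 80 mm higher than it. Leave the hasp closed and the other things on the bench where they are.

Things in the scene. Friction and masses are not known exactly. Their poses are not given: they have to be found in the camera images.
- cover: Blue vented motor cover (its -y part) butted against light grey machine frame (its +y part): one fixed block 170 mm (own x) x 226 mm (own y) x 80 mm high; origin under its middle. The hasp on top is hinged on the blue part, the staple stands on the grey part.
- hasp (a joint): Angle (rad) of the yellow hasp strap about its hinge: 0 = closed, flat, the staple standing up through its slot; starts open at 1.2 to 1.75 (roughly upright), stop at 2.0. Strap 105 mm long from the hinge axis, 34 wide, 4 thick; its slot is clear from 33 to 71 mm, beyond it a plain tab that may be pushed or pinched. Stiff hinge (0.06 N m): it stays where left.
- hasp_hinge (a point): Middle of the hasp's hinge axis, fixed on the cover, 4 mm above the top faces of cover and frame. Its axes are those of the cover: x along the hinge axis, y level from the hinge towards the staple, z up. At joint value a the strap's centre line runs from here along cos(a) y + sin(a) z.
- hasp_tip (a point): Middle of the free end edge of the strap, 105 mm from the hinge axis.
- staple_top (a point): Top of the brass staple, a fixed loop of 6 mm bar, 28 mm long (cover's y) and 23 mm high, standing on the grey frame 51 mm from the hinge axis. Same axes as the cover.
- cradle: Fixed parking cradle: yellow foot plate 110 x 110 x 6 mm with a black pedestal 64 x 64 mm whose top is 25 mm above the table. Low lugs round the pedestal's edge (7 mm higher than its top) keep the lock from turning or sliding. Origin under its middle on the table.
- lock: Red combination padlock, 0.3 to 0.5 kg, lying in the cradle with 1.5 mm play. Body 60 mm (own x) x 56 (own y) x 28 high (own z, up); origin mid-underside, 25 mm above the table at the start. Dial in the middle of its top, shackle leaving the face towards its -x. The body may be gripped across its 56 mm, fingertips 9 mm or more above the pedestal.
- dial (a joint): Dial angle (rad), anticlockwise positive from above, about the lock's z axis. 0 = its white mark points at the white index on the body's shackle side (lock's -x): only there (within 0.1) can the shackle slide. Starts 0.3 to 1.45 anticlockwise of it. Click notches every 0.419 rad, 0 is one; it springs into the nearest when let go. About 0.1 N m turns it.
- dial_top (a point): Middle of the top of the dial's black grip bar, 54 mm above the lock's underside, fixed to the lock body. The bar is 36 mm long, 13 wide, 20 high (34 to 54 mm above the underside), on a disc of 40 mm diameter; its length lies along the white mark, so at dial 0 along the lock's x.
- shackle (a joint): How far (m) the shackle is drawn out: 0 = shut, 0.016 = fully open (stop). It slides along the lock's own -x with about 2.5 N of friction and stays where it is left. It is blocked unless the dial is at 0.
- shackle_bow (a point): Middle of the shackle's bow, the straight cross bar of the U: 8 mm round steel, centre 13 mm above the lock's underside and 80 mm from the lock's origin along its -x when shut (50 out from the face); moves with the shackle. Bar straight for 22 mm along the lock's y; 30 mm free between the legs. Below it is only the table (and the 6 mm foot plate).
- roller: Bystander, to be left alone: spare steel feed roller standing on end, 48 mm across, 56 mm high; origin under its middle.
- oiler: Bystander, to be left alone: yellow oil bottle with red cap, 56 mm across, 150 mm high; origin under its middle.
- glue_jar: Bystander, to be left alone: jar with black lid, 72 mm across, 85 mm high; origin under its middle.
- wrench: Bystander, to be left alone: steel wrench lying flat, 170 mm long; origin near its middle.
- screwdriver: Bystander, to be left alone: screwdriver with orange handle lying flat, 190 mm long; origin near its middle.
- star_knob: Bystander, to be left alone: spare black five-lobed clamping knob, 50 mm across, 30 mm high; origin under its middle.
Things that resemble listed ones, but are neither listed nor needed, are in the scene too. Leave any green look-alike of the cradle alone.

How it is judged:
By the outcome, as a careful person would: the job done as asked, in the order asked, and still so for the second after the job is handed in, while the arm keeps its last pose, push and grip.
It also fails if it takes over 72 s, if anything falls off the work surface, if the arm or the gripper's body presses on something with over 40 N, if the wrist force passes 120 N, or if a joint passes its speed limit or range.

## Working session

There is one attempt and no reset: what is moved stays moved. The work goes in short steps, Python scripts to look and compute and a tool call to move; the robot and the scene stay as the last step left them, time stands still between calls to the robot, and variables do not carry over. Pictures are saved under pics/ and viewed, and the job is handed in when it is done.

Besides the shell and the picture viewer there is one more tool, called after "Emit:" as name([rows], argument=value, ...), one row to a line, values as JSON. servo_tool: Moves the arm, as the interface text tells. Its arguments: {"type":"object","properties":{"dp":{"type":"array"},"yaw":{"type":"array"},"gripper":{"type":"number"},"force":{"type":"number"}},"required":["dp","yaw"]}

```bash
mkdir -p pics; cat > h.py <<'E'
import numpy as np, cv2
from plant import get_obs, snapshot, get_calibration, sign_off
def save(n,im): cv2.imwrite('pics/'+n+'.png', im[:,:,::-1])
E
python3 - <<'E'
from h import *
np.set_printoptions(precision=4,suppress=True)
for k,v in get_obs().items(): print(k,np.array(v))
for n in ["scene","top"]:
    im=snapshot(n); save(n+'0',im); c=get_calibration(n); print(n,c)
    import pickle; pickle.dump((im,c),open(n+'0.pkl','wb'))
E
```

```text
t 0.0
joint_pos [ 1.1216  0.1311  1.4893 -0.      1.523  -0.0854]
dq [ 0.0021  0.0007  0.0004 -0.0016 -0.0007  0.002 ]
tau [ -0.0014 -55.9881 -49.1737   0.0763   0.0363  -0.0002]
position [0.2134 0.5605 0.4037]
tcp_rot [-1.5726  0.0001 -0.3638]
contact_force [-0.4259  0.5305 -0.8993]
torque [-0.0498 -0.0514 -0.0609]
finger_gap 0.09312389501963604
scene {'intrinsics': array([[439.7546,   0.    , 276.8967],
       [  0.    , 439.7546, 197.9831],
       [  0.    ,   0.    ,   1.    ]]), 'position': array([1.3411, 0.2243, 0.9638]), 'rotation': array([-2.411 , -0.    ,  1.8618])}
top {'intrinsics': array([[402.5056,   0.    , 279.7854],
       [  0.    , 402.5056, 214.9814],
       [  0.    ,   0.    ,   1.    ]]), 'position': array([0.4719, 0.0102, 1.2678]), 'rotation': array([-3.023 , -0.0177, -1.5691])}
```

View pics/scene0.png

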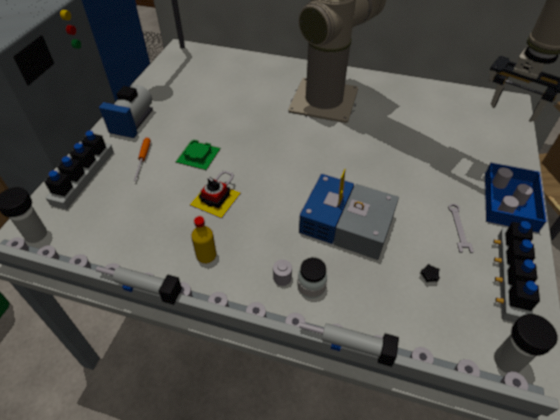

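View pics/top0.png

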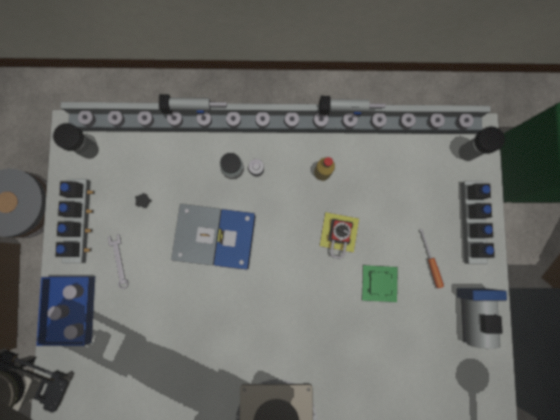

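The scene view shows the cover at about (350,213) with an upright yellow hasp, and the red lock in the yellow cradle at (215,195). The green cradle at (198,153) is the look-alike and is empty. In the top view the cover is at (214,237), the lock at (340,232) with its shackle pointing down (towards the robot), and the green one at (380,283). Next I'll enlarge both.

```bash
cat >> h.py <<'E'
import pickle
from scipy.spatial.transform import Rotation as Ro
def Rm(r): return Ro.from_euler('xyz',r).as_matrix()
def ray(c,u,v):
    K=np.array(c['intrinsics']); d=Rm(c['rotation'])@np.linalg.inv(K)@np.array([u,v,1.]); return np.array(c['position']),d/np.linalg.norm(d)
def onz(c,u,v,z):
    o,d=ray(c,u,v); return o+d*(z-o[2])/d[2]
def proj(c,p):
    q=Rm(c['rotation']).T@(np.array(p,float)-c['position']); q=np.array(c['intrinsics'])@q; return q[:2]/q[2]
def two(c1,a,c2,b):
    o1,d1=ray(c1,*a);o2,d2=ray(c2,*b)
    s=np.linalg.lstsq(np.c_[d1,-d2],o2-o1,rcond=None)[0]
    p,q=o1+s[0]*d1,o2+s[1]*d2; return (p+q)/2,np.linalg.norm(p-q)
def crop(im,x0,y0,x1,y1,f): return cv2.resize(im[y0:y1,x0:x1],None,fx=f,fy=f,interpolation=cv2.INTER_CUBIC)
E
python3 - <<'E'
from h import *
t,ct=pickle.load(open('top0.pkl','rb')); s,cs=pickle.load(open('scene0.pkl','rb'))
save('c1',np.vstack([np.hstack([crop(t,165,195,265,275,4),crop(t,310,200,410,280,4)*1]),
 np.hstack([crop(s,290,155,390,227,4),crop(s,170,155,270,227,4)])]))
# sanity: base and cradle corners
print(onz(ct,340,232,0.05), onz(ct,276,400,0.0),onz(cs,325,100,0))
E
```

```text
[ 0.56569241 -0.19424301  0.05      ] [ 0.062678   -0.00148801  0.        ] [-0.00034624  0.00720967  0.        ]
```

View pics/c1.png

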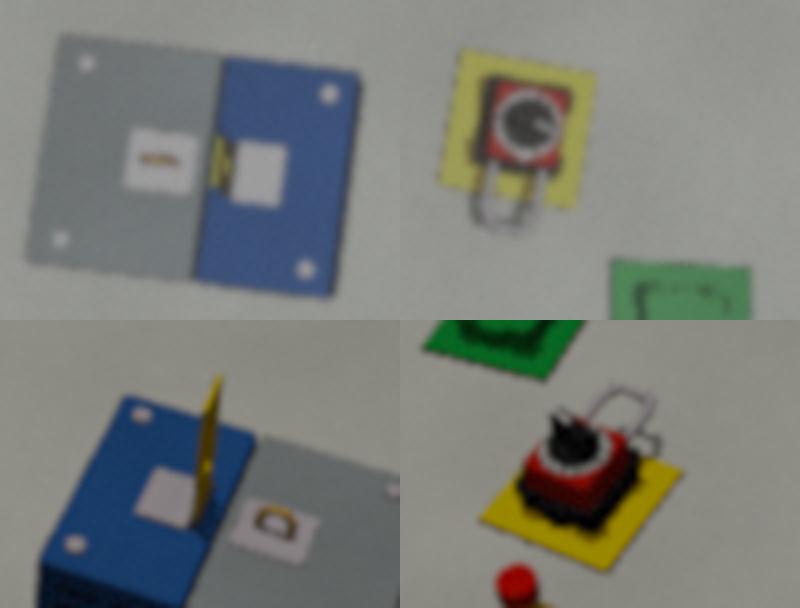

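```bash
python3 - <<'E'
from h import *
np.set_printoptions(precision=4,suppress=True)
t,ct=pickle.load(open('top0.pkl','rb')); s,cs=pickle.load(open('scene0.pkl','rb'))
def rect(mask,off,z):
    cnt=max(cv2.findContours(mask,cv2.RETR_EXTERNAL,cv2.CHAIN_APPROX_NONE)[0],key=cv2.contourArea)
    P=np.array([onz(ct,*(p+off),z)[:2] for p in cnt[:,0].astype(float)])*1000
    r=cv2.minAreaRect(P.astype(np.float32)); print(r, cv2.boxPoints(r).round(1).tolist())
hsv=cv2.cvtColor(t,cv2.COLOR_RGB2HSV)
g=cv2.GaussianBlur(t,(3,3),0).astype(int)
sub=np.zeros(t.shape[:2],np.uint8); sub[195:275,165:265]=1
print(t[237,190],t[237,250],t[280,210])
m=((t[...,0]<t[235,160,0]*0.86)&(sub>0)).astype(np.uint8); rect(m,0,0.08)
y=(cv2.inRange(hsv,(20,70,60),(38,255,255))>0); sub2=np.zeros_like(sub); sub2[205:260,310:365]=1
y=(y&(sub2>0)).astype(np.uint8); print(y.sum()); 
cnt=cv2.findNonZero(y); P=np.array([onz(ct,*p,0.006)[:2] for p in cnt[:,0].astype(float)])*1000
r=cv2.minAreaRect(P.astype(np.float32)); print(r,cv2.boxPoints(r).tolist())
for q in [(180,204),(255,213),(248.2,269.2),(171.5,261)]: print(onz(ct,*q,.08))
for q in [(325,212.5),(358.75,218),(353.75,252),(320,246)]: print(onz(ct,*q,.006))
# dial centre in top ~ (400+529)/.. ; scene
print('dial',two(ct,(310+129/4,200+117/4),cs,(170+175/4,155+(430-320)/4)))
print('staple',two(ct,(165+160/4,195+159/4),cs,(290+277/4,155+(507-320)/4)))
print('hasptip',two(ct,(165+224/4,195+165/4),cs,(290+218/4,155+(380-320)/4)))
E
```

```text
[109 115 115] [ 58  76 112] [149 151 146]
((550.0426635742188, 184.1253662109375), (232.72119140625, 173.73135375976562), 82.89006042480469) [[449.3999938964844, 79.4000015258789], [621.7999877929688, 57.900001525878906], [650.5999755859375, 288.79998779296875], [478.20001220703125, 310.29998779296875]]
669
((569.6671752929688, -198.3407745361328), (108.2349853515625, 108.00092315673828), 79.51399993896484) [[506.71942138671875, -241.7266387939453], [612.9166870117188, -261.38232421875], [632.6149291992188, -154.9549102783203], [526.4176635742188, -135.29922485351562]]
[0.6452 0.2858 0.08  ]
[0.6192 0.0631 0.08  ]
[0.4537 0.0815 0.08  ]
[0.4771 0.3053 0.08  ]
[ 0.6308 -0.155   0.006 ]
[ 0.6137 -0.2619  0.006 ]
[ 0.5064 -0.2438  0.006 ]
[ 0.5249 -0.1381  0.006 ]
dial (array([ 0.5713, -0.1945,  0.0725]), np.float64(0.005799024368715233))
staple (array([0.5521, 0.2094, 0.1007]), np.float64(0.006454160196399798))
hasptip (array([0.5413, 0.1546, 0.1913]), np.float64(0.01271706580403596))
```

```bash
cat >> h.py <<'E'
def plan(xyz,yawdeg,vmax=0.055,tmax=10.4,n=None,rnd=3):
    o=get_obs(); p=np.array(o['position']); y=o['tcp_rot'][2]
    dy=(np.radians(yawdeg)-y+np.pi)%(2*np.pi)-np.pi
    if n is None: n=int(max(np.ceil(np.linalg.norm(xyz-p)/vmax),np.ceil(abs(np.degrees(dy))/tmax),1))
    step=(np.array(xyz)-p)/n
    rows=[];ty=[]
    for i in range(n):
        R=Rm([-np.pi/2,0,y+dy*i/n]); rows.append([float(round(a,rnd)) for a in (R.T@step)/0.1]); ty.append(float(round(-np.degrees(dy)/n/30,rnd)))
    print('now',p.round(4),round(float(np.degrees(y)),2),'t',o['t'])
    for i in range(0,n,5): print('dp',rows[i:i+5],'yaw',ty[i:i+5])
E
python3 - <<'E'
from h import *
plan([0.50,0.17,0.42],-96.6)
c=get_calibration('wrist');print(c)
t,ct=pickle.load(open('top0.pkl','rb'))
print('oiler',onz(ct,327,161,.15),'green',onz(ct,380,283,.006))
E
```

```text
now [0.2134 0.5606 0.4038] -20.85 t 0.1
dp [[0.452, -0.018, -0.292], [0.49, -0.018, -0.223], [0.517, -0.018, -0.149], [0.533, -0.018, -0.071], [0.538, -0.018, 0.007]] yaw [0.281, 0.281, 0.281, 0.281, 0.281]
dp [[0.531, -0.018, 0.086], [0.513, -0.018, 0.163], [0.484, -0.018, 0.236], [0.444, -0.018, 0.305]] yaw [0.281, 0.281, 0.281, 0.281]
{'intrinsics': array([[302.01461719,   0.        , 276.55702527],
       [  0.        , 302.01461719, 212.99528227],
       [  0.        ,   0.        ,   1.        ]]), 'position': array([0.14665493, 0.58594836, 0.38266397]), 'rotation': array([2.87945741e+00, 2.33579356e-03, 1.20670643e+00])}
oiler [ 0.76055784 -0.14357354  0.15      ] green [ 0.41058306 -0.32377608  0.006     ]
```

Emit:
servo_tool([
  [0.45,-0.02,-0.29],
  [0.49,-0.02,-0.22],
  [0.52,-0.02,-0.15],
  [0.53,-0.02,-0.07],
  [0.54,-0.02,0.01],
], yaw=[0.28,0.28,0.28,0.28,0.28])

```text
t: 0.72
position: [0.3738, 0.3429, 0.4144]
tcp_rot: [-1.571, -0.0, -1.101]
contact_force: [0.6, 0.7, 0.9]
finger_gap: 0.0933
```

Emit:
servo_tool([
  [0.53,-0.02,0.09],
  [0.51,-0.02,0.16],
  [0.48,-0.02,0.24],
  [0.44,-0.02,0.3],
  [0,0,0],
], yaw=[0.28,0.28,0.28,0.28,0], gripper=0)

```text
t: 1.35
position: [0.5021, 0.1696, 0.4223]
tcp_rot: [-1.571, -0.001, -1.689]
contact_force: [-0.6, -0.1, -1.2]
finger_gap: 0.0474
```

```bash
python3 - <<'E'
from h import *
o=get_obs(); print(o['position'],np.degrees(o['tcp_rot']),o['t'],o['joint_pos'],o['finger_gap'])
c=get_calibration('wrist');im=snapshot('wrist');save('w1',im);pickle.dump((im,c),open('w1.pkl','wb'));print(c)
E
```

```text
[0.50212604 0.16955993 0.42230262] [-9.00149865e+01 -5.80233444e-02 -9.67940465e+01] 1.35 [ 2.29216131e-01 -6.61954038e-02  1.65713152e+00 -8.63081949e-04
  1.55124760e+00  3.47811871e-01] 0.04739491489073388
{'intrinsics': array([[302.01461719,   0.        , 276.55702527],
       [  0.        , 302.01461719, 212.99528227],
       [  0.        ,   0.        ,   1.        ]]), 'position': array([0.5108161 , 0.24059086, 0.40106795]), 'rotation': array([ 2.87799292e+00,  2.59169939e-05, -1.18915309e-01])}
```

View pics/w1.png

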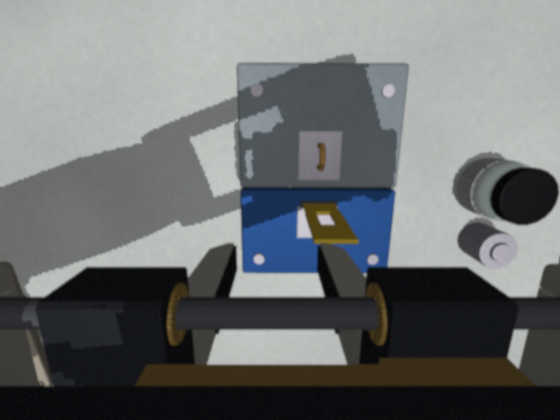

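```bash
python3 - <<'E'
from h import *
np.set_printoptions(precision=4,suppress=True)
im,c=pickle.load(open('w1.pkl','rb'))
for q in [(238,63),(408,64),(386,272),(243,272),(241,187),(394,187)]: print(q,onz(c,*q,.08))
print('staple',onz(c,321,143,.103),onz(c,321,168,.103))
save('w1c',crop(im,285,120,375,255,6)[:600])
save('w1d',crop(im,285,180,375,255,8))
t,ct=pickle.load(open('top0.pkl','rb'))
print('staple2',two(c,(321,155),ct,(165+160/4,195+159/4)))
E
```

```text
(238, 63) [0.4813 0.3088 0.08  ]
(408, 64) [0.6451 0.2883 0.08  ]
(386, 272) [0.6184 0.0689 0.08  ]
(243, 272) [0.4534 0.0886 0.08  ]
(241, 187) [0.466  0.1879 0.08  ]
(394, 187) [0.6295 0.1683 0.08  ]
staple [0.552  0.2249 0.103 ] [0.5501 0.201  0.103 ]
staple2 (array([0.5548, 0.2108, 0.0736]), np.float64(0.0005668242043670594))
```

View pics/w1c.png

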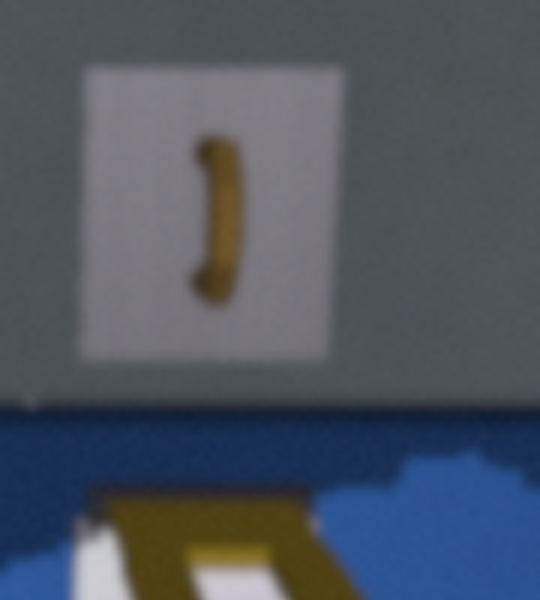

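View pics/w1d.png

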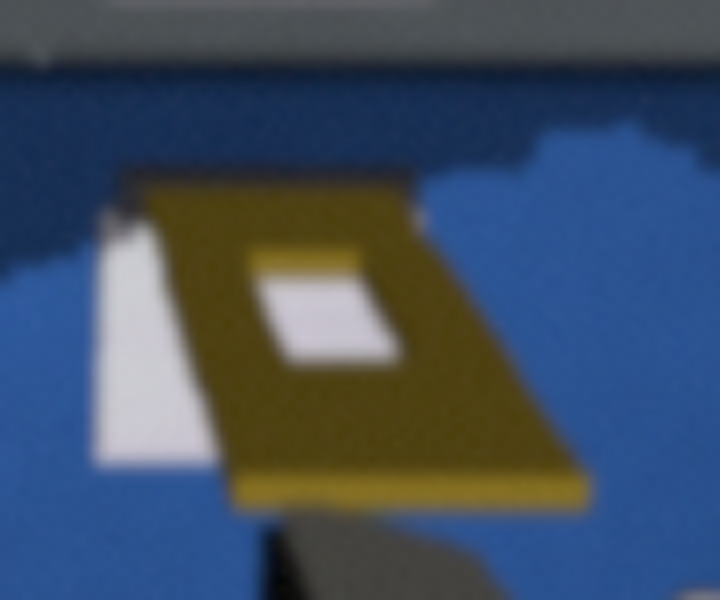

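```bash
python3 - <<'E'
from h import *
np.set_printoptions(precision=4,suppress=True)
im,c=pickle.load(open('w1.pkl','rb'))
S=(onz(c,322.5,144,.103)+onz(c,322.5,170,.103))/2
Y=np.radians(-7.05); ex=np.array([np.cos(Y),np.sin(Y),0]); ey=np.array([-ex[1],ex[0],0])
print('S',S, onz(c,322.5,157,.103))
H=onz(c,318.5,203.5,.084); print('hinge seen',H, 'from staple',S-ey*.051+[0,0,-.019])
H=S-ey*.051;H[2]=.084
for z in (.180,.184,.187,.189):
    T=onz(c,336.4,241.6,z); d=T-H; print(z,T,'x',d@ex,'y',d@ey,'z',d[2],np.linalg.norm(d),np.arctan2(d[2],d@ey))
print('widths',[np.linalg.norm(onz(c,314.2,241.6,.187)-onz(c,358.6,241.6,.187))])
print('cover centre rel',[(S-np.array([.5496,.1887,.103]))@e for e in (ex,ey)])
E
```

```text
S [0.5524 0.2113 0.103 ] [0.5524 0.2115 0.103 ]
hinge seen [0.5468 0.1608 0.084 ] from staple [0.5461 0.1607 0.084 ]
0.18 [0.5472 0.1529 0.18  ] x 0.0020726754208655234 y -0.007588386283384315 z 0.09599999999999999 0.09632175034635798 1.6496780000461821
0.184 [0.5466 0.1545 0.184 ] x 0.0012241341385879874 y -0.006095260051409302 z 0.09999999999999999 0.10019306712284819 1.6316736110308825
0.187 [0.5461 0.1557 0.187 ] x 0.0005877281768797512 y -0.004975415377428039 z 0.10299999999999997 0.10312177356207484 1.6190638117691156
0.189 [0.5457 0.1565 0.189 ] x 0.0001634575357409282 y -0.004228852261440539 z 0.105 0.10508525067684371 1.6110493553918461
widths [np.float64(0.03345136113705596)]
cover centre rel [np.float64(-3.5874378067936437e-05), np.float64(0.022806176864167357)]
```

Wrist view: staple top at (322,157) → (0.552, 0.211, 0.103). The hinge fits both its own edge and the 51 mm rule: (0.546, 0.161, 0.084). The hasp tip at (336,242) gives a length of 105 mm at z = 0.189, so the angle is about 1.61. Next I'll go behind it and sweep it down.

Emit:
servo_tool([
  [0.25,0,0.23],
  [0.24,0,0.22],
  [0,0.35,0],
  [0,0.37,0],
  [0,0,0],
], yaw=[0.005,0.005,0,0,0], gripper=0)

```text
t: 2.02
position: [0.5379, 0.1197, 0.347]
tcp_rot: [-1.578, -0.001, -1.686]
contact_force: [-0.0, 0.5, 0.5]
finger_gap: 0.0006
```

```bash
cat >> h.py <<'E'
S=np.array([.5524,.2113,.103]);H=np.array([.5461,.1607,.084]);Y=np.radians(-7.05)
ex=np.array([np.cos(Y),np.sin(Y),0]); ey=np.array([-ex[1],ex[0],0])
E
python3 - <<'E'
from h import *
o=get_obs();d=np.array(o['position'])-[0,0,.186]-H;print(d@ex,d@ey,d[2],o['finger_gap'],np.degrees(o['tcp_rot']),o['contact_force'])
im=snapshot('wrist');save('w2',im)
E
```

```text
-0.00308317485677257 -0.041711226488105935 0.07704955634388512 0.0005648788596039361 [-9.04134829e+01 -8.17260364e-02 -9.65995681e+01] [-0.00345706  0.50527782  0.54615041]
```

View pics/w2.png

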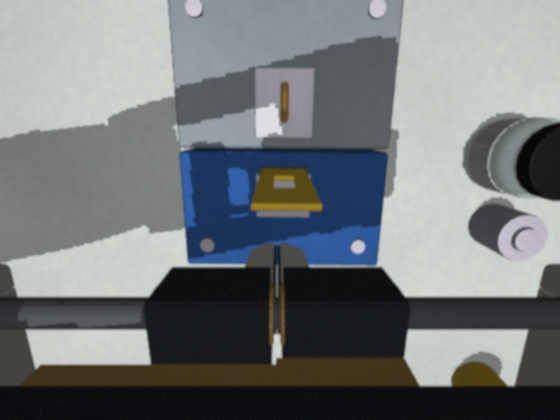

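The fingers are closed behind the hasp (its tip at about (285,208), the fingers at (277,255)). Pushing now.

Emit:
servo_tool([
  [-0.15,-0.05,0.03],
  [-0.14,-0.05,0],
  [-0.096,-0.03,0],
  [-0.09,0.01,0],
  [-0.09,0.018,0],
], yaw=[0,0,0,0,0])

```text
t: 2.7
position: [0.5495, 0.1752, 0.361]
tcp_rot: [-1.57, 0.0, -1.688]
contact_force: [0.4, -0.6, -0.3]
finger_gap: 0.0006
```

Emit:
servo_tool([
  [-0.085,0.026,0],
  [-0.083,0.035,0],
  [-0.08,0.043,0],
  [-0.074,0.051,0],
  [-0.07,0.058,0],
], yaw=[0,0,0,0,0])

```text
t: 3.32
position: [0.5541, 0.2139, 0.3392]
tcp_rot: [-1.571, 0.0, -1.688]
contact_force: [-0.2, -0.0, 1.0]
finger_gap: 0.0006
```

```bash
python3 - <<'E'
from h import *
o=get_obs();d=np.array(o['position'])-[0,0,.186]-H;print(d@ex,d@ey,d[2],np.degrees(o['tcp_rot']),o['contact_force'])
im=snapshot('wrist');save('w3',im)
E
```

```text
0.0013931176928245698 0.05379380142297275 0.06920377590160011 [-9.00045498e+01  8.17022192e-04 -9.67428023e+01] [-0.18417225 -0.00908081  1.01244852]
```

View pics/w3.png

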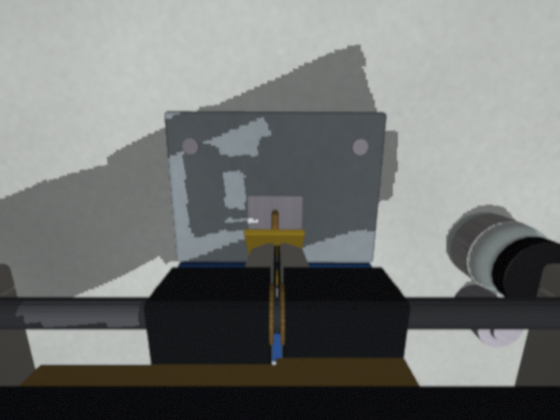

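The strap is following the fingers: its end is at (274,237), with the staple just ahead at (275,218). I'll continue down the arc.

Emit:
servo_tool([
  [-0.062,0.075,0],
  [-0.057,0.08,0],
  [-0.048,0.083,0],
  [-0.041,0.083,0],
  [-0.033,0.084,0],
], yaw=[0,0,0,0,0])

```text
t: 4.0
position: [0.5569, 0.2376, 0.2985]
tcp_rot: [-1.571, -0.0, -1.688]
contact_force: [0.2, -0.0, 1.2]
finger_gap: 0.0001
```

Emit:
servo_tool([
  [-0.024,0.087,0],
  [-0.016,0.088,0],
  [-0.006,0.08,0],
  [0,0.03,0],
  [0,0,0],
], yaw=[0,0,0,0,0])

```text
t: 4.62
position: [0.5575, 0.242, 0.2721]
tcp_rot: [-1.571, 0.0, -1.688]
contact_force: [-6.8, -1.3, 12.3]
finger_gap: 0.0004
```

```bash
python3 - <<'E'
from h import *
o=get_obs();d=np.array(o['position'])-[0,0,.186]-H;print(d@ex,d@ey,d[2],np.degrees(o['tcp_rot']),o['contact_force'])
E
```

```text
0.0013108682503995995 0.08206309827649344 0.0021370774600719816 [-8.99851771e+01  1.12671419e-02 -9.67431835e+01] [-6.7857367  -1.33741012 12.27940727]
```

The hasp is pressed flat: tips 2.1 mm above the hinge axis at 12 N, which matches the strap's top face. Now retreating to look at the lock.

Emit:
servo_tool([
  [0,-0.3,0],
  [0,-0.5,0],
  [0,-0.5,0],
], yaw=[0,0,0])

```text
t: 5.0
position: [0.5572, 0.2418, 0.4014]
tcp_rot: [-1.572, -0.001, -1.689]
contact_force: [-0.2, 0.2, 0.7]
finger_gap: 0.0002
```

```bash
python3 - <<'E'
from h import *
plan(np.array([0.545,-0.245,0.40]),-118.5)
E
```

```text
now [0.5572 0.2418 0.4014] -96.75 t 5.0
dp [[0.539, 0.002, 0.05], [0.536, 0.002, 0.073], [0.533, 0.002, 0.095], [0.528, 0.002, 0.118], [0.523, 0.002, 0.14]] yaw [0.081, 0.081, 0.081, 0.081, 0.081]
dp [[0.516, 0.002, 0.162], [0.509, 0.002, 0.183], [0.501, 0.002, 0.205], [0.492, 0.002, 0.226]] yaw [0.081, 0.081, 0.081, 0.081]
```

Emit:
servo_tool([
  [0.54,0,0.05],
  [0.535,0,0.075],
  [0.53,0,0.095],
  [0.53,0,0.12],
  [0.52,0,0.14],
], yaw=[0.08,0.08,0.08,0.08,0.08], gripper=0.6)

```text
t: 5.62
position: [0.551, -0.0301, 0.4005]
tcp_rot: [-1.571, -0.0, -1.899]
contact_force: [-0.2, 0.9, 0.2]
finger_gap: 0.0458
```

Emit:
servo_tool([
  [0.51,0,0.16],
  [0.51,0,0.18],
  [0.5,0,0.2],
  [0.49,0,0.22],
  [0,0,0],
], yaw=[0.08,0.08,0.08,0.08,0])

```text
t: 6.25
position: [0.5444, -0.2468, 0.4001]
tcp_rot: [-1.571, -0.001, -2.071]
contact_force: [-0.3, 0.6, -0.4]
finger_gap: 0.0557
```

```bash
python3 - <<'E'
from h import *
o=get_obs(); print(o['position'],np.degrees(o['tcp_rot']),o['t'],o['finger_gap'])
c=get_calibration('wrist');im=snapshot('wrist');save('w4',im);pickle.dump((im,c),open('w4.pkl','wb'))
im=snapshot('top');save('t4',crop(im,165,195,375,275,3.8))
E
```

```text
[ 0.5443502  -0.24684129  0.40006246] [-9.00153214e+01 -5.14209519e-02 -1.18639881e+02] 6.25 0.05571495673659295
```

View pics/w4.png

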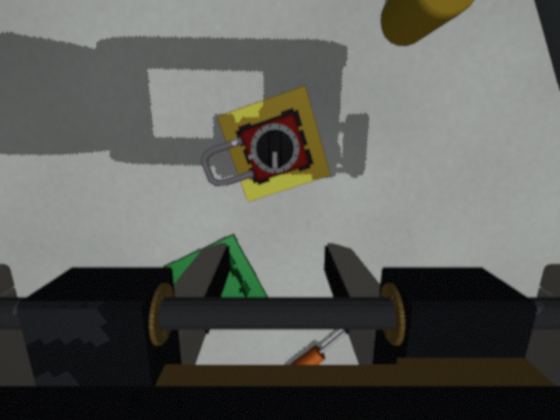

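View pics/t4.png

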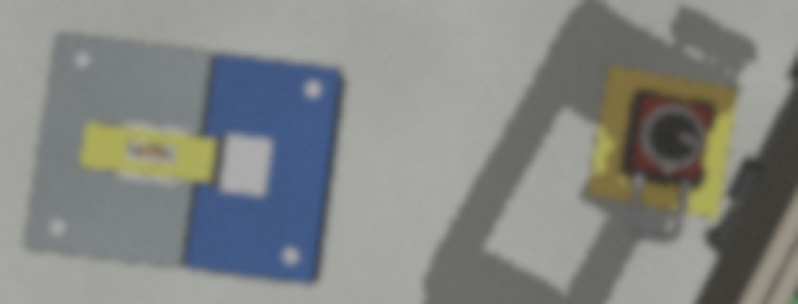

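The top view shows the hasp closed with the staple through its slot. In the wrist view the red lock sits at (274,147) in the yellow cradle with its shackle to the left at (207,165). The empty green look-alike is at (235,270). Next, an enlarged crop to confirm.

```bash
python3 - <<'E'
from h import *
im,c=pickle.load(open('w4.pkl','rb'))
save('w4c',crop(im,195,80,335,205,4.8)); save('w4d',crop(im,235,105,320,190,7))
E
```

```text
(no output)
```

View pics/w4c.png

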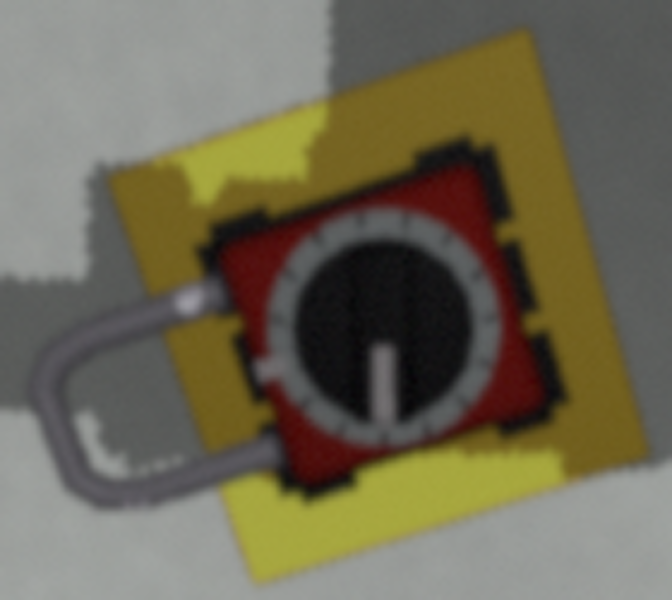

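View pics/w4d.png

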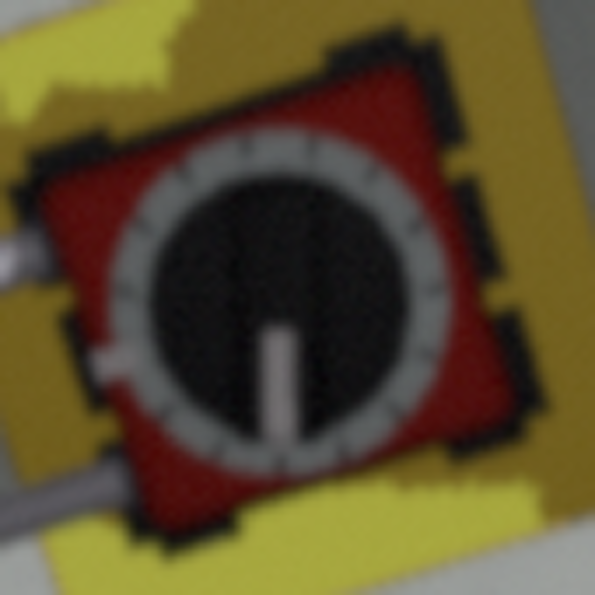

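```bash
python3 - <<'E'
from h import *
np.set_printoptions(precision=4,suppress=True)
im,c=pickle.load(open('w4.pkl','rb'))
def A(L,z,f,ox,oy): return np.array([onz(c,ox+(x)/f,oy+(y)/f,z) for x,y in L])
def ang(a): return np.degrees(np.arctan2(a[1],a[0]))
P=A([(110,178),(527,30),(650,460),(262,583)],.006,4.8,195,80); print(P,P.mean(0)); print([ (np.linalg.norm(P[i]-P[i-1]),ang(P[i]-P[i-1])) for i in range(4)])
B=A([(38,190),(412,62),(522,412),(170,532)],.053,7,235,105); print(B,B.mean(0)); print([ (np.linalg.norm(B[i]-B[i-1]),ang(B[i]-B[i-1])) for i in range(4)])
R=A([(108,300),(452,300),(280,127),(280,475)],.056,7,235,105); print('ring',R.mean(0),np.linalg.norm(R[0]-R[1]),np.linalg.norm(R[2]-R[3]))
M=A([(278,328),(284,445)],.059,7,235,105); print('mark',ang(M[1]-M[0]), M)
I=A([(92,368),(130,355)],.053,7,235,105); print('index',I)
W=A([(45,390),(72,475),(100,497),(50,350)],.038,4.8,195,80);print('bow',W)
E
```

```text
[[ 0.5262 -0.1365  0.006 ]
 [ 0.6315 -0.1555  0.006 ]
 [ 0.6121 -0.2625  0.006 ]
 [ 0.508  -0.2427  0.006 ]] [ 0.5695 -0.1993  0.006 ]
[(np.float64(0.1076862490766193), np.float64(80.26781184253682)), (np.float64(0.10696543842849038), np.float64(-10.242184536948649)), (np.float64(0.10867799332475839), np.float64(-100.30107422221322)), (np.float64(0.1058999054186064), np.float64(169.2189600883553))]
[[ 0.5456 -0.1665  0.053 ]
 [ 0.6029 -0.1772  0.053 ]
 [ 0.5939 -0.2303  0.053 ]
 [ 0.5376 -0.2206  0.053 ]] [ 0.57   -0.1987  0.053 ]
[(np.float64(0.0546379220579665), np.float64(81.56820625850105)), (np.float64(0.05830059451623155), np.float64(-10.535591209331375)), (np.float64(0.05387479414256779), np.float64(-99.6100317904099)), (np.float64(0.05716980178883365), np.float64(170.19937407711413))]
ring [ 0.5694 -0.198   0.056 ] 0.05141502153714644 0.05094455477222298
mark -115.7576019848457 [[ 0.5675 -0.201   0.059 ]
 [ 0.5599 -0.2167  0.059 ]]
index [[ 0.5396 -0.193   0.053 ]
 [ 0.5456 -0.1941  0.053 ]]
bow [[ 0.4928 -0.1735  0.038 ]
 [ 0.4878 -0.1934  0.038 ]
 [ 0.4908 -0.2011  0.038 ]
 [ 0.4987 -0.1663  0.038 ]]
```

The lock centre is at (0.570, −0.199) from plate, body and ring, which agree to 1 mm, and its yaw is about −10.3°. The mark is about 1.27 rad anticlockwise of the index, i.e. three notches. I'll go over the dial and lower onto the bar.

Emit:
servo_tool([
  [-0.3,0,0],
  [-0.244,0,-0.007],
  [0,0.4,0],
  [0,0.4,0],
  [0,0.3,0],
], yaw=[0,0,0,0,0])

```text
t: 6.98
position: [0.5702, -0.1928, 0.2887]
tcp_rot: [-1.573, 0.0, -2.063]
contact_force: [0.4, 0.3, 0.9]
finger_gap: 0.0561
```

Emit:
servo_tool([
  [0,0.3,0],
  [0,0.1,0],
  [0,0,0],
], yaw=[0,0,0])

```text
t: 7.35
position: [0.5704, -0.1941, 0.2505]
tcp_rot: [-1.572, 0.0, -2.064]
contact_force: [0.4, 0.4, 0.9]
finger_gap: 0.0558
```

```bash
python3 - <<'E'
from h import *
o=get_obs(); print(o['position'],np.degrees(o['tcp_rot']),o['t'],o['finger_gap'],o['contact_force'])
c=get_calibration('wrist');im=snapshot('wrist');save('w5',im)
E
```

```text
[ 0.57039774 -0.19408336  0.25046381] [-9.00585922e+01  3.40167935e-03 -1.18269558e+02] 7.35 0.055826756152110565 [0.36850916 0.4108632  0.89533163]
```

View pics/w5.png

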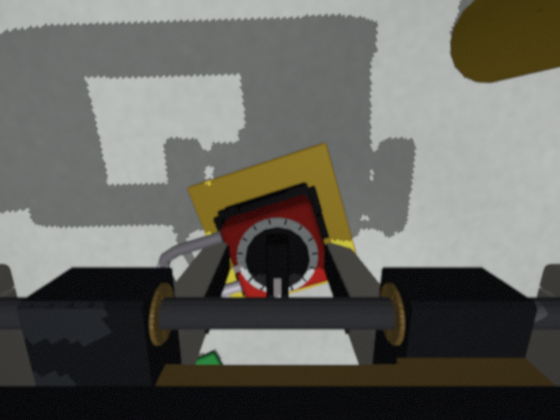

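The dial bar is between the open fingers (275,250). I'll take out the 4 mm centring error and close.

Emit:
servo_tool([
  [0.044,0.015,0.016],
  [0,0,0],
  [0,0,0],
  [0,0,0],
  [0,0,0],
], yaw=[0,0,0,0,0], gripper=0, force=30)

```text
t: 8.02
position: [0.5695, -0.1996, 0.2492]
tcp_rot: [-1.572, -0.0, -2.065]
contact_force: [-2.0, 0.9, 1.2]
finger_gap: 0.0128
```

Emit:
servo_tool([
  [0,0,0],
  [0,0,0],
  [0,0,0],
], yaw=[0,0,0])

```text
t: 8.4
position: [0.5696, -0.1996, 0.2492]
tcp_rot: [-1.571, -0.0, -2.065]
contact_force: [-3.8, 2.8, 4.4]
finger_gap: 0.0128
```

```bash
python3 - <<'E'
from h import *
o=get_obs(); print(o['position'],np.degrees(o['tcp_rot']),o['t'],o['finger_gap'],o['contact_force'],o['torque'])
E
```

```text
[ 0.56956888 -0.19961657  0.24916448] [-9.00342085e+01 -4.27476739e-03 -1.18340560e+02] 8.4 0.01283494430202782 [-3.79359775  2.76073927  4.42274443] [0.28186521 0.88870906 0.01700549]
```

Emit:
servo_tool([
  [0,0,0],
  [0,0,0],
  [0,0,0],
  [0,0,0],
  [0,0,0],
], yaw=[0.24,0.24,0.24,0.24,0.24])

```text
t: 9.02
position: [0.5693, -0.1993, 0.2491]
tcp_rot: [-1.572, -0.001, -2.698]
contact_force: [-7.6, 4.6, 8.7]
finger_gap: 0.0123
```

Emit:
servo_tool([
  [0,0,0],
  [0,0,0],
  [0,0,0],
  [0,0,0],
  [0,0,0],
], yaw=[0.24,0.24,0.24,0.24,0.24])

```text
t: 9.65
position: [0.5693, -0.1989, 0.2491]
tcp_rot: [-1.572, -0.002, 2.957]
contact_force: [-7.7, 6.5, 8.1]
finger_gap: 0.0127
```

```bash
python3 - <<'E'
from h import *
o=get_obs(); print(o['position'],np.degrees(o['tcp_rot']),o['t'],o['finger_gap'],o['contact_force'],o['torque'],o['joint_pos'])
im=snapshot('wrist');save('w6',im)
E
```

```text
[ 0.56934086 -0.19890756  0.24914863] [-9.00894930e+01 -1.17564717e-01  1.69436067e+02] 9.65 0.012669462175578685 [-7.73752502  6.53688766  8.09980524] [1.37629734 1.37771721 0.13472023] [-4.21437650e-01  2.63312016e-01  1.63029143e+00  1.09196652e-03
  1.25035071e+00  1.33339051e+00]
```

View pics/w6.png

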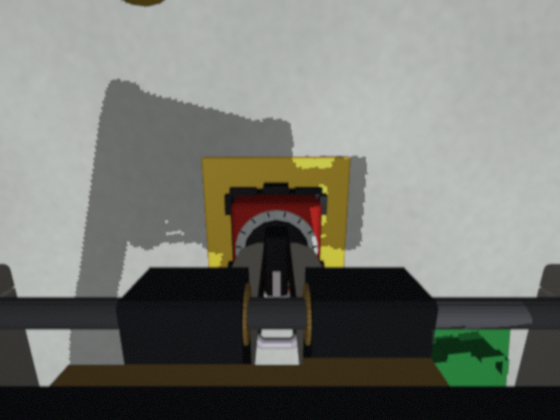

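Emit:
servo_tool([
  [0,0,0],
  [0,0,0],
  [0,-0.2,0],
  [0,-0.4,0],
  [0,-0.4,0],
], yaw=[0,0,0,0,0], gripper=0.5)

```text
t: 10.32
position: [0.5697, -0.1998, 0.3516]
tcp_rot: [-1.57, 0.001, 2.961]
contact_force: [0.7, -0.4, 0.4]
finger_gap: 0.0461
```

Emit:
servo_tool([
  [0.3,-0.3,0],
  [0.45,0,0],
  [0,0,0],
], yaw=[0,0,0])

```text
t: 10.7
position: [0.494, -0.1858, 0.3804]
tcp_rot: [-1.57, 0.001, 2.961]
contact_force: [0.3, -0.5, -0.7]
finger_gap: 0.0463
```

```bash
python3 - <<'E'
from h import *
o=get_obs(); print(o['position'],np.degrees(o['tcp_rot']),o['t'],o['finger_gap'],o['contact_force'])
c=get_calibration('wrist');im=snapshot('wrist');save('w7',im);pickle.dump((im,c),open('w7.pkl','wb'))
u,v=proj(c,[.5697,-.1987,.05]).astype(int); print(u,v); save('w7c',crop(im,max(u-70,0),max(v-60,0),u+70,v+60,5))
E
```

```text
[ 0.49401058 -0.18582598  0.38041523] [-8.99763915e+01  4.01955338e-02  1.69631653e+02] 10.7 0.046301182143698716 [ 0.30931949 -0.49752522 -0.70123296]
275 127
```

View pics/w7c.png

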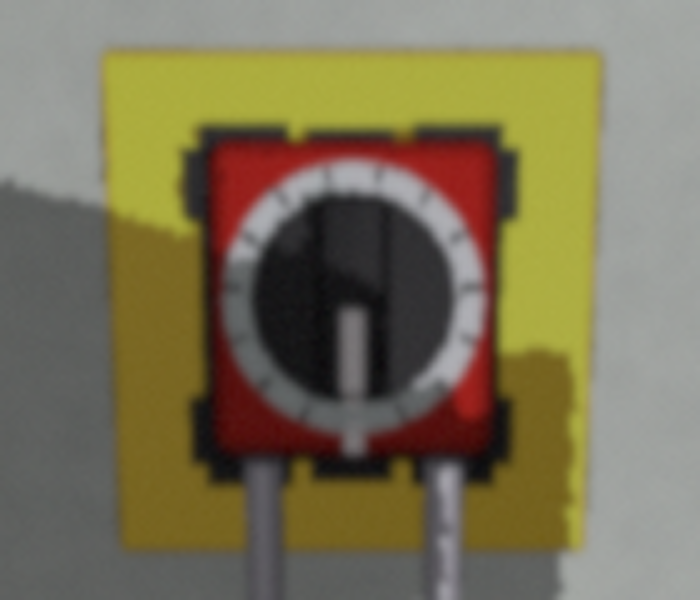

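The mark (crop (352,350)) is in line with the index (353,440), so the dial is at 0. Now to measure the bow.

View pics/w7.png

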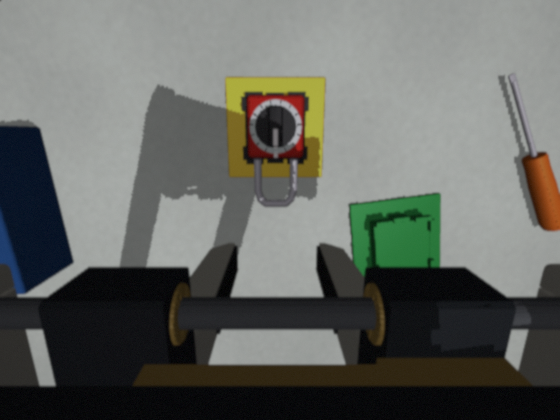

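```bash
python3 - <<'E'
from h import *
np.set_printoptions(precision=4,suppress=True)
im,c=pickle.load(open('w7.pkl','rb'))
save('w7d',crop(im,225,60,325,240,3.3))
L=np.radians(-10.3); lx=np.array([np.cos(L),np.sin(L),0]); B=np.array([.5697,-.1987,.038])-.08*lx; print('bow pred',B,proj(c,B))
f=5;ox,oy=205,67
P=[onz(c,ox+x/f,oy+y/f,.053) for x,y in [(210,143),(497,143),(497,455),(218,455)]]; print(P,np.mean(P,0))
Q=[onz(c,ox+x/f,oy+y/f,.006) for x,y in [(103,52),(600,52),(583,550),(122,550)]]; print(np.mean(Q,0), Q)
plan(np.array([B[0],B[1],0.36]),-100.3)
E
```

```text
bow pred [ 0.491  -0.1844  0.038 ] [275.4098 203.5335]
[array([ 0.6029, -0.1776,  0.053 ]), array([ 0.5931, -0.2313,  0.053 ]), array([ 0.5352, -0.2221,  0.053 ]), array([ 0.5453, -0.1672,  0.053 ])] [ 0.5691 -0.1995  0.053 ]
[ 0.5682 -0.1985  0.006 ] [array([ 0.631 , -0.1554,  0.006 ]), array([ 0.6116, -0.2611,  0.006 ]), array([ 0.5053, -0.2421,  0.006 ]), array([ 0.5248, -0.1357,  0.006 ])]
now [ 0.4953 -0.1862  0.3806] 169.63 t 10.75
dp [[0.005, 0.023, -0.001], [0.005, 0.023, -0.002], [0.004, 0.023, -0.003], [0.004, 0.023, -0.003], [0.003, 0.023, -0.004]] yaw [-0.334, -0.334, -0.334, -0.334, -0.334]
dp [[0.002, 0.023, -0.005], [0.002, 0.023, -0.005], [0.001, 0.023, -0.005], [-0.0, 0.023, -0.005]] yaw [-0.334, -0.334, -0.334, -0.334]
```

The bow is at (275,203), exactly where predicted from the lock pose. Rotating over it.

Emit:
servo_tool([
  [0,0,0],
  [0,0,0],
  [0,0,0],
  [0,0,0],
  [0,0,0],
], yaw=[-0.33,-0.33,-0.33,-0.33,-0.33], gripper=0.38)

```text
t: 11.38
position: [0.4971, -0.1866, 0.3801]
tcp_rot: [-1.569, 0.001, -2.452]
contact_force: [0.8, 0.3, 0.6]
finger_gap: 0.0354
```

Emit:
servo_tool([
  [0,0,0],
  [0,0,0],
  [0,0,0],
  [0,0,0],
  [0,0,0],
], yaw=[-0.34,-0.34,-0.34,-0.34,0])

```text
t: 12.0
position: [0.4969, -0.1865, 0.3799]
tcp_rot: [-1.57, -0.0, -1.747]
contact_force: [0.6, 0.1, 0.0]
finger_gap: 0.0353
```

```bash
python3 - <<'E'
from h import *
o=get_obs();print(o['finger_gap'])
plan(np.array([.491,-.1845,0.26]),-100.3)
E
```

```text
0.03534958280855048
now [ 0.4969 -0.1865  0.3799] -100.1 t 12.0
dp [[-0.003, 0.4, -0.02], [-0.003, 0.4, -0.02], [-0.003, 0.4, -0.02]] yaw [0.002, 0.002, 0.002]
```

Emit:
servo_tool([
  [0,0.4,-0.02],
  [0,0.4,-0.02],
  [0,0.4,-0.02],
  [0,0,0],
], yaw=[0.005,0,0,0])

```text
t: 12.5
position: [0.4888, -0.1845, 0.256]
tcp_rot: [-1.577, 0.002, -1.752]
contact_force: [-0.5, 0.5, 1.0]
finger_gap: 0.0353
```

```bash
python3 - <<'E'
from h import *
plan(np.array([.491,-.1845,0.206]),-100.3,n=2)
im=snapshot('wrist');save('w8',im)
E
```

```text
now [ 0.4888 -0.1845  0.256 ] -100.4 t 12.5
dp [[-0.002, 0.25, 0.011], [-0.002, 0.25, 0.011]] yaw [-0.002, -0.002]
```

View pics/w8.png

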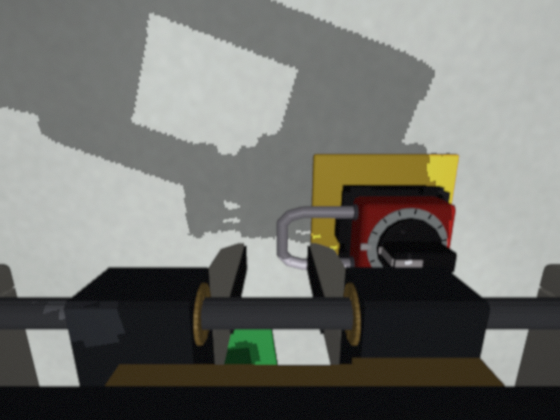

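The bow (282,237) lies between the fingers (240 to 312). Descending and pinching.

Emit:
servo_tool([
  [0,0.25,0.01],
  [0,0.23,0.01],
  [0,0,0],
], yaw=[0,0,0])

```text
t: 12.92
position: [0.4925, -0.1857, 0.2119]
tcp_rot: [-1.571, 0.0, -1.75]
contact_force: [-0.1, 0.7, 0.3]
finger_gap: 0.0355
```

```bash
python3 - <<'E'
from h import *
plan(np.array([.491,-.1845,0.206]),-100.3,n=1)
print(get_obs()['contact_force'])
im=snapshot('wrist');save('w9',im)
E
```

```text
now [ 0.4925 -0.1857  0.2119] -100.28 t 12.925
dp [[-0.009, 0.059, -0.017]] yaw [0.001]
[-0.11396919  0.74826518  0.34558257]
```

View pics/w9.png

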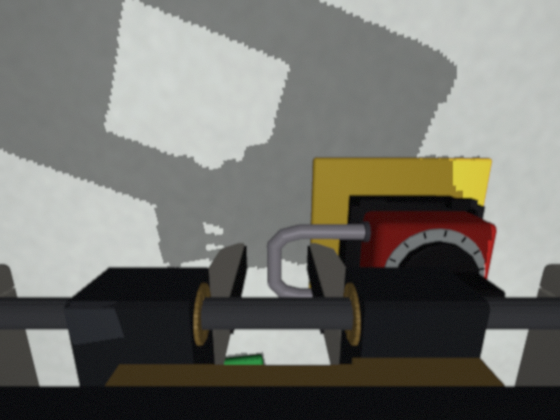

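Emit:
servo_tool([
  [-0.01,0.05,-0.01],
  [0,0,0],
  [0,0,0],
  [0,0,0],
  [0,0,0],
], yaw=[0,0,0,0,0], gripper=0, force=20)

```text
t: 13.6
position: [0.4912, -0.1844, 0.2064]
tcp_rot: [-1.571, -0.0, -1.749]
contact_force: [-1.6, -0.2, 3.3]
finger_gap: 0.0077
```

```bash
python3 - <<'E'
from h import *
o=get_obs(); print(o['position'],np.degrees(o['tcp_rot']),o['t'],o['finger_gap'],o['contact_force'],o['torque'])
E
```

```text
[ 0.49117645 -0.18441912  0.20640771] [-9.00037538e+01 -3.72308806e-03 -1.00196513e+02] 13.6 0.0076697284886085215 [-1.62591349 -0.17030369  3.25401693] [-0.0329443   0.40596925 -0.06090305]
```

Emit:
servo_tool([
  [0,0,-0.04],
  [0,0,-0.04],
  [0,0,-0.04],
  [0,0,-0.04],
  [0,0,-0.02],
], yaw=[0,0,0,0,0])

```text
t: 14.22
position: [0.4732, -0.1811, 0.2062]
tcp_rot: [-1.571, 0.0, -1.749]
contact_force: [2.5, 0.3, 0.5]
finger_gap: 0.0073
```

```bash
python3 - <<'E'
from h import *
o=get_obs(); p=np.array(o['position']);print(p,np.linalg.norm(p-[.49117645,-.18441912,p[2]]),o['t'],o['finger_gap'],o['contact_force'],o['torque'])
im=snapshot('wrist');save('w10',im)
E
```

```text
[ 0.4732262  -0.18114983  0.20616997] 0.018245535392803366 14.225 0.00730174572455074 [2.48781006 0.34535558 0.5474651 ] [-0.14776403 -0.41841694 -0.02375091]
```

View pics/w10.png

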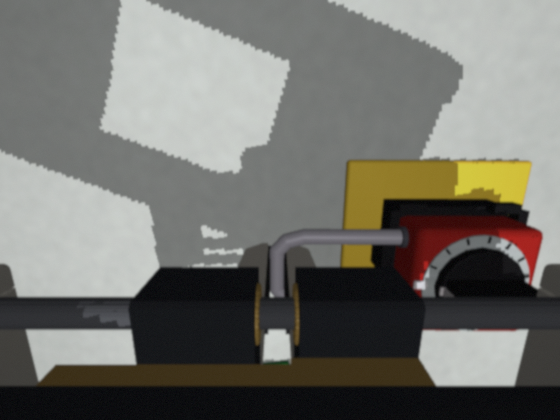

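Emit:
servo_tool([
  [0,0,-0.02],
  [0,0,-0.015],
  [0,0,0],
], yaw=[0,0,0])

```text
t: 14.65
position: [0.4715, -0.1808, 0.207]
tcp_rot: [-1.566, -0.0, -1.749]
contact_force: [12.7, -2.0, -3.8]
finger_gap: 0.0072
```

```bash
python3 - <<'E'
from h import *
o=get_obs(); p=np.array(o['position']);print(p,np.linalg.norm(p-[.49117645,-.18441912,p[2]]),o['t'],o['finger_gap'],o['contact_force'],o['torque'])
E
```

```text
[ 0.47145544 -0.18082633  0.20696582] 0.020045611932453144 14.65 0.00722965095543841 [12.70644448 -1.99369997 -3.75357742] [-0.2681668  -1.92434593  0.01727232]
```

The pull force rose to 12.7 N, so the shackle is at its stop. Now releasing, lifting, turning to the body grip and looking.

Emit:
servo_tool([
  [0,0,0],
  [0,0,0],
  [0,-0.1,0],
  [0,-0.4,0],
  [0,-0.5,0],
], yaw=[0,0,0,0,0], gripper=0.4)

```text
t: 15.28
position: [0.4692, -0.1803, 0.3065]
tcp_rot: [-1.574, 0.001, -1.749]
contact_force: [0.4, -0.2, -0.2]
finger_gap: 0.0371
```

Emit:
servo_tool([
  [0,-0.5,0],
  [0,-0.2,0],
  [0,0,0],
  [0,0,0],
  [0,0,0],
], yaw=[0,0,-0.33,-0.33,-0.33], gripper=0.9)

```text
t: 15.9
position: [0.4697, -0.1805, 0.3767]
tcp_rot: [-1.571, -0.0, -1.225]
contact_force: [-1.8, 0.3, -0.6]
finger_gap: 0.0812
```

Emit:
servo_tool([
  [0,0,0],
  [0,0,0],
  [0,0,0],
  [0,0,0],
  [0,0,0],
], yaw=[-0.33,-0.33,-0.33,-0.34,-0.34])

```text
t: 16.52
position: [0.4698, -0.1805, 0.3766]
tcp_rot: [-1.571, 0.0, -0.35]
contact_force: [0.0, 0.0, -0.3]
finger_gap: 0.0833
```

```bash
python3 - <<'E'
from h import *
L=np.radians(-10.3); lx=np.array([np.cos(L),np.sin(L),0])
plan(np.array([.5695,-.199,0.38])+0.07*lx,-10.3)
E
```

```text
now [ 0.4698 -0.1805  0.3766] -20.06 t 16.525
dp [[0.423, -0.008, 0.072], [0.425, -0.008, 0.054], [0.427, -0.008, 0.036], [0.428, -0.008, 0.017]] yaw [-0.081, -0.081, -0.081, -0.081]
```

Emit:
servo_tool([
  [0.42,0,0.07],
  [0.42,0,0.05],
  [0.43,0,0.035],
  [0.43,0,0.015],
  [0,0,0],
], yaw=[-0.08,-0.08,-0.08,-0.08,0])

```text
t: 17.15
position: [0.6394, -0.2136, 0.3742]
tcp_rot: [-1.57, 0.003, -0.187]
contact_force: [-0.4, -0.2, -0.4]
finger_gap: 0.0834
```

```bash
python3 - <<'E'
from h import *
o=get_obs(); print(o['position'],np.degrees(o['tcp_rot']),o['t'],o['finger_gap'],o['contact_force'])
c=get_calibration('wrist');im=snapshot('wrist');save('w11',im);pickle.dump((im,c),open('w11.pkl','wb'))
u,v=proj(c,[.54,-.195,.05]).astype(int); print(u,v); save('w11c',crop(im,max(u-70,0),max(v-75,0),u+70,v+75,4))
E
```

```text
[ 0.63935259 -0.21357664  0.37420293] [-89.96259434   0.16431936 -10.74246654] 17.15 0.08341026571080412 [-0.3693396  -0.18451802 -0.42404301]
276 100
```

View pics/w11c.png

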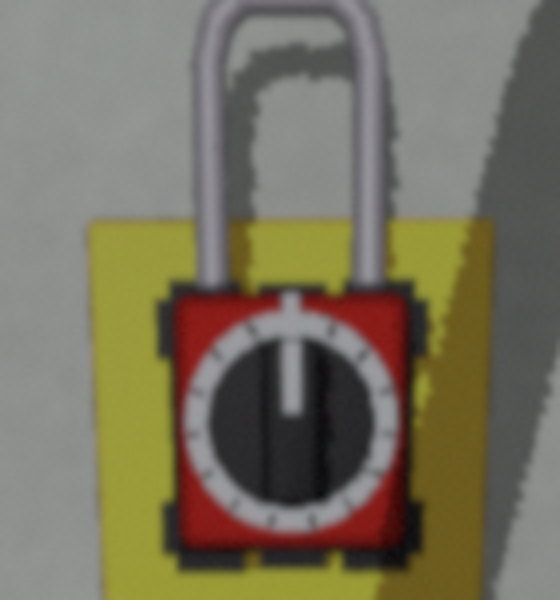

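```bash
python3 - <<'E'
from h import *
np.set_printoptions(precision=4,suppress=True)
im,c=pickle.load(open('w11.pkl','rb'))
P=np.array([onz(c,206+x/4,25+y/4,.053) for x,y in [(175,295),(410,293),(408,548),(182,550)]]);print(P.tolist(),P.mean(0))
a=(P[0]+P[1])/2-(P[2]+P[3])/2; print('len',np.linalg.norm(a),np.degrees(np.arctan2(-a[1],-a[0])))
b=(P[0]-P[1]+P[3]-P[2]);print(np.degrees(np.arctan2(-b[0],b[1])),np.linalg.norm(b)/2)
B=onz(c,278,26.3,.038);print('bow',B,np.linalg.norm((B-P.mean(0))[:2]))
R=np.mean([onz(c,206+x/4,25+y/4,.056) for x,y in [(180,420),(402,420),(291,307),(291,533)]],axis=0);print('ring',R)
plan(np.array([.5685,-.1990,0.26]),-10.4)
E
```

```text
[[0.5341740885133336, -0.2191644831226669, 0.05299999999999999], [0.5439925049241896, -0.16513982183100737, 0.05299999999999999], [0.6021499573332283, -0.17506286935451532, 0.05299999999999999], [0.5922444838379866, -0.22981120651214412, 0.05299999999999999]] [ 0.5681 -0.1973  0.053 ]
len 0.059017006159705634 -10.036171336586358
169.72218968152447 0.055273404600849285
bow [ 0.4755 -0.1811  0.038 ] 0.09404334803874194
ring [ 0.5672 -0.1978  0.056 ]
now [ 0.6383 -0.2134  0.375 ] -10.79 t 17.2
dp [[-0.238, 0.383, 0.004], [-0.238, 0.383, 0.004], [-0.238, 0.383, 0.005]] yaw [-0.004, -0.004, -0.004]
```

The shackle is open: bow to body centre measures about 94 to 96 mm, against 80 when shut. Mark and index are still aligned. Descending to grip the body.

Emit:
servo_tool([
  [-0.24,0.3,0.01],
  [-0.24,0.3,0.01],
  [-0.24,0.3,0.01],
  [0,0.15,0],
  [0,0,0],
], yaw=[-0.02,0,0,0,0])

```text
t: 17.82
position: [0.5674, -0.1975, 0.2712]
tcp_rot: [-1.571, 0.0, -0.178]
contact_force: [0.3, -0.2, -0.1]
finger_gap: 0.0836
```

```bash
python3 - <<'E'
from h import *
plan(np.array([.5685,-.1982,0.2220]),-10.2,n=2)
o=get_obs();print(o['finger_gap'],o['contact_force'])
im=snapshot('wrist');save('w12',im)
E
```

```text
now [ 0.5674 -0.1975  0.2712] -10.22 t 17.825
dp [[0.006, 0.246, -0.003], [0.006, 0.246, -0.003]] yaw [-0.0, -0.0]
0.08363986492195838 [ 0.25921724 -0.15819236 -0.08245652]
```

View pics/w12.png

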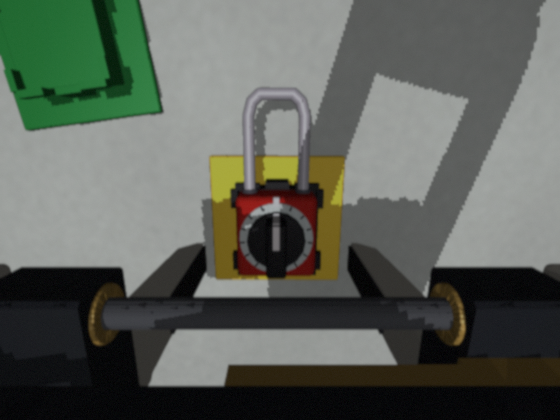

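The lock (276,235) is centred between the open fingers (205 / 350).

Emit:
servo_tool([
  [0.005,0.25,-0.003],
  [0.005,0.22,-0.003],
  [0,0,0],
], yaw=[0,0,0])

```text
t: 18.25
position: [0.5689, -0.1983, 0.224]
tcp_rot: [-1.571, 0.001, -0.178]
contact_force: [-0.1, -0.1, -0.4]
finger_gap: 0.0837
```

```bash
python3 - <<'E'
from h import *
plan(np.array([.5685,-.1982,0.2218]),-10.2,n=1)
o=get_obs();print(o['finger_gap'],o['contact_force'])
E
```

```text
now [ 0.5689 -0.1983  0.224 ] -10.19 t 18.25
dp [[-0.004, 0.022, 0.0]] yaw [0.0]
0.08368964254642454 [-0.0941913  -0.09431429 -0.38325014]
```

Emit:
servo_tool([
  [0,0.02,0],
  [0,0,0],
  [0,0,0],
  [0,0,0],
  [0,0,0],
], yaw=[0,0,0,0,0], gripper=0, force=45)

```text
t: 18.88
position: [0.5689, -0.1983, 0.223]
tcp_rot: [-1.571, -0.001, -0.178]
contact_force: [0.2, 1.3, 6.1]
finger_gap: 0.0554
```

Emit:
servo_tool([
  [0,0,0],
  [0,0,0],
], yaw=[0,0])

```text
t: 19.12
position: [0.5689, -0.1983, 0.2231]
tcp_rot: [-1.571, -0.001, -0.178]
contact_force: [-0.8, 0.4, 5.7]
finger_gap: 0.0555
```

```bash
python3 - <<'E'
from h import *
o=get_obs();print(o['position'],np.degrees(o['tcp_rot']),o['finger_gap'],o['contact_force'],o['torque'])
E
```

```text
[ 0.5688723  -0.19833638  0.2230577 ] [-9.00116204e+01 -7.88242199e-02 -1.01923441e+01] 0.05549781949963431 [-0.78783538  0.42264661  5.7350839 ] [ 0.16168646  0.06235766 -0.09230442]
```

The body is gripped at 55.5 mm. Lifting.

Emit:
servo_tool([
  [0,-0.05,0],
  [0,-0.1,0],
  [0,-0.2,0],
  [0,-0.3,0],
  [0,-0.4,0],
], yaw=[0,0,0,0,0])

```text
t: 19.75
position: [0.5677, -0.198, 0.3275]
tcp_rot: [-1.57, 0.003, -0.178]
contact_force: [0.1, -1.0, -4.7]
finger_gap: 0.0553
```

Emit:
servo_tool([
  [0,-0.4,0],
  [0,-0.3,0],
  [0,0,0],
], yaw=[0,0,0])

```text
t: 20.12
position: [0.569, -0.1985, 0.4012]
tcp_rot: [-1.572, -0.006, -0.178]
contact_force: [0.2, 1.1, -5.2]
finger_gap: 0.0556
```

```bash
python3 - <<'E'
from h import *
o=get_obs();print(o['finger_gap'],o['contact_force'])
plan(np.array([.6469,.1941,0.395]),-10.2,vmax=.045)
c=get_calibration('wrist');im=snapshot('wrist');save('w13',im);pickle.dump((im,c),open('w13.pkl','wb'))
E
```

```text
0.055580822243409884 [ 0.20676132  1.07472116 -5.16157893]
now [ 0.569  -0.1985  0.4012] -10.2 t 20.125
dp [[0.008, 0.007, 0.445], [0.008, 0.007, 0.445], [0.008, 0.007, 0.445], [0.008, 0.007, 0.445], [0.008, 0.007, 0.445]] yaw [0.0, 0.0, 0.0, 0.0, 0.0]
dp [[0.008, 0.007, 0.445], [0.008, 0.007, 0.445], [0.008, 0.007, 0.445], [0.008, 0.007, 0.445]] yaw [0.0, 0.0, 0.0, 0.0]
```

View pics/w13.png

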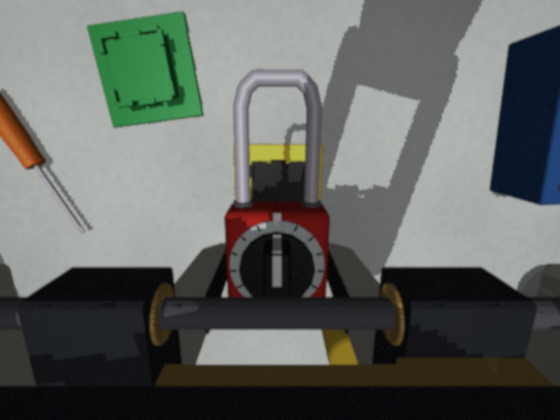

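The lock hangs in the gripper (wrist force about −5 N), with its bow at about (277,76). Measuring the bow in the tool frame before travelling.

```bash
python3 - <<'E'
from h import *
np.set_printoptions(precision=4,suppress=True)
im,c=pickle.load(open('w13.pkl','rb')); save('w13c',crop(im,215,55,340,220,3.6))
tcp=np.array([.569,-.1985,.4012]); R=Rm([-np.pi/2,0,np.radians(-10.2)])
for q,z in [((277,76),.2162),]:
    print(R.T@(onz(c,*q,z)-tcp))
for q in [(226,208),(328,208)]: print('front top edge',R.T@(onz(c,*q,.4012-.170)-tcp))
E
```

```text
[-0.0973  0.185  -0.0002]
front top edge [-0.0332  0.17   -0.0261]
front top edge [-0.0332  0.17    0.0257]
```

View pics/w13c.png

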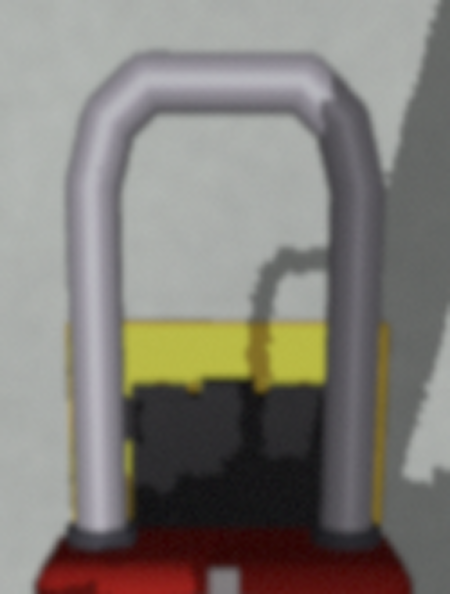

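Emit:
servo_tool([
  [0,0,0.3],
  [0.01,0,0.45],
  [0.01,0,0.45],
  [0.01,0,0.45],
  [0.01,0,0.45],
], yaw=[0,0,0,0,0])

```text
t: 20.8
position: [0.609, 0.0092, 0.3943]
tcp_rot: [-1.571, 0.004, -0.178]
contact_force: [0.4, -0.9, -4.3]
finger_gap: 0.0555
```

Emit:
servo_tool([
  [0.01,0,0.45],
  [0.01,0,0.45],
  [0.01,0,0.45],
  [0,0,0.4],
  [0,0,0.1],
], yaw=[0,0,0,0,0])

```text
t: 21.42
position: [0.6446, 0.1918, 0.3938]
tcp_rot: [-1.572, 0.004, -0.175]
contact_force: [0.8, -1.1, -4.0]
finger_gap: 0.0557
```

```bash
python3 - <<'E'
from h import *
plan(np.array([.6476,.1942,0.368]),-10.2,n=2)
E
```

```text
now [0.6446 0.1918 0.3938] -10.03 t 21.425
dp [[0.013, 0.129, 0.015], [0.013, 0.129, 0.015]] yaw [0.003, 0.003]
```

Emit:
servo_tool([
  [0.01,0.13,0.01],
  [0.01,0.13,0.01],
  [0,0,0],
  [0,0,0],
  [0,0,0],
], yaw=[0,0,0,0,0])

```text
t: 22.05
position: [0.6478, 0.1905, 0.372]
tcp_rot: [-1.57, -0.001, -0.178]
contact_force: [-0.1, 0.3, -3.5]
finger_gap: 0.0558
```

```bash
python3 - <<'E'
from h import *
np.set_printoptions(precision=4,suppress=True)
plan(np.array([.6476,.1942,0.368]),-10.2,n=1)
o=get_obs();print(np.degrees(o['tcp_rot']),o['finger_gap'],o['contact_force'],o['dq'])
c=get_calibration('wrist');im=snapshot('wrist');save('w14',im);pickle.dump((im,c),open('w14.pkl','wb'))
s=snapshot('scene');t=snapshot('top');pickle.dump((s,t),open('st14.pkl','wb'))
save('s14',np.hstack([crop(s,280,120,420,260,2.8),crop(t,150,170,290,310,2.8)]))
ct=get_calibration('top');cs=get_calibration('scene');print(proj(ct,S+[0,0,.08]),proj(cs,S+[0,0,.08]),proj(c,S),proj(c,S+[0,0,.08]))
E
```

```text
now [0.6478 0.1905 0.372 ] -10.23 t 22.05
dp [[-0.009, 0.04, 0.036]] yaw [-0.001]
[-89.9748  -0.0669 -10.2263] 0.055822040958883636 [-0.0603  0.3236 -3.5472] [ 0.0048  0.0007 -0.0023 -0.0011  0.0007  0.0016]
[197.9951 232.6997] [363.2972 180.0342] [281.2693  96.2619] [283.569   78.6832]
```

View pics/w14.png

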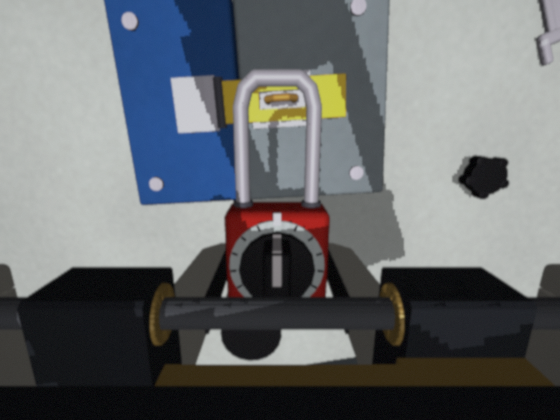

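View pics/s14.png

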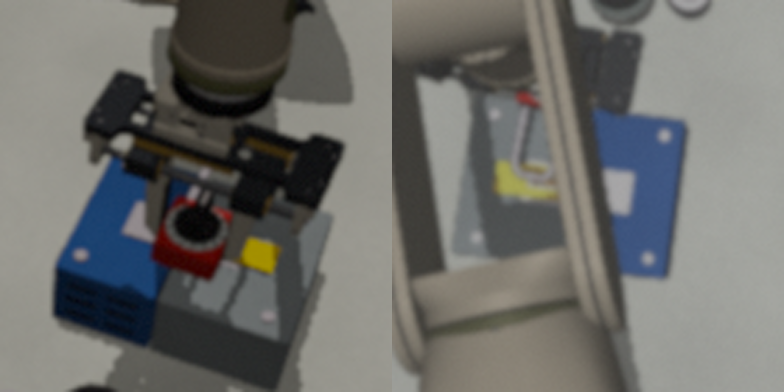

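The wrist view shows the hasp closed with the staple in its slot at (282,98) and the bow at (277,76), about 4 mm off sideways and 4 mm high. Re-measuring the staple from this view before correcting.

```bash
python3 - <<'E'
from h import *
np.set_printoptions(precision=4,suppress=True)
im,c=pickle.load(open('w14.pkl','rb')); save('w14c',crop(im,225,60,355,135,6))
hsv=cv2.cvtColor(im,cv2.COLOR_RGB2HSV)
for q in [(281.5,98.5),(281.5,97.5)]: print('staple',onz(c,*q,.103))
print('bow',onz(c,277,76.5,.372-.185))
E
```

```text
staple [0.554  0.2112 0.103 ]
staple [0.5533 0.2113 0.103 ]
bow [0.5514 0.208  0.187 ]
```

View pics/w14c.png

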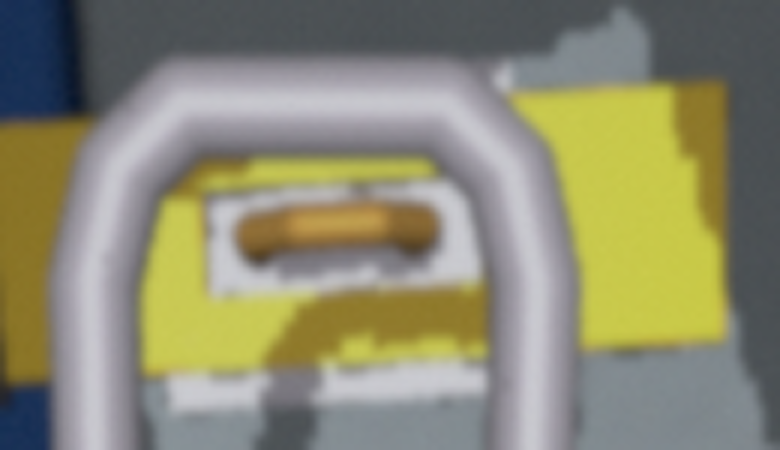

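Emit:
servo_tool([
  [-0.005,0.04,0.036],
  [0,0,0],
  [0,0,0],
  [0,0,0],
  [0,0,0],
], yaw=[0,0,0,0,0])

```text
t: 22.82
position: [0.6478, 0.1945, 0.3672]
tcp_rot: [-1.571, -0.0, -0.178]
contact_force: [-0.6, 0.1, -3.7]
finger_gap: 0.0553
```

```bash
python3 - <<'E'
from h import *
np.set_printoptions(precision=4,suppress=True)
o=get_obs();p=np.array(o['position']);print(p,np.degrees(o['tcp_rot']),o['finger_gap'],o['contact_force'],np.abs(o['dq']).max(),o['t'])
y=o['tcp_rot'][2]; print('bow-S',p-.0967*np.array([np.cos(y),np.sin(y),0])-[0,0,.185]-[.5527,.2113,.103])
c=get_calibration('wrist');im=snapshot('wrist');save('w15c',crop(im,200,50,360,290,2.5));save('w15',im)
print(proj(c,[.5527,.2113,.183]),proj(c,[.5527,.2113,.103]))
t=snapshot('top');save('t15',crop(t,30,140,450,340,1.9))
s=snapshot('scene');save('s15',s)
E
```

```text
[0.6478 0.1945 0.3672] [-89.9988  -0.0089 -10.1944] 0.05534947329994176 [-0.6022  0.07   -3.6724] 0.0013044283292009122 22.825
bow-S [-0.0001  0.0003  0.0792]
[276.2182  79.81  ] [276.4097  97.4502]
```

View pics/w15c.png

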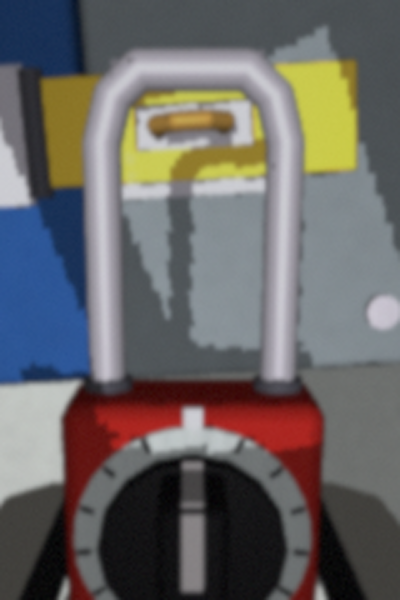

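View pics/s15.png

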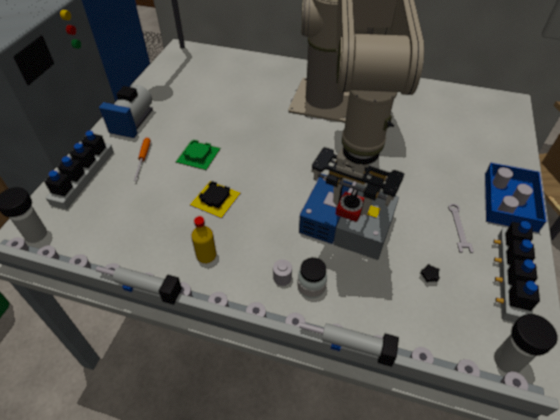

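Bow is at (277,77) and staple at (277,98). All bystanders are unmoved and the yellow cradle is empty. Both views suggest a last shift of about 1 mm away from the robot.

Emit:
servo_tool([
  [0.012,-0.006,0],
  [0,0,0],
  [0,0,0],
  [0,0,0],
  [0,0,0],
], yaw=[0,0,0,0,0])

```text
t: 23.6
position: [0.6489, 0.1943, 0.3677]
tcp_rot: [-1.571, 0.0, -0.178]
contact_force: [-0.7, -0.2, -4.6]
finger_gap: 0.0555
```

```bash
python3 - <<'E'
from h import *
o=get_obs();p=np.array(o['position']);y=o['tcp_rot'][2]; print(p,np.degrees(o['tcp_rot']),o['finger_gap'],np.abs(o['dq']).max(),o['t'],'bow-S',p-.0970*np.array([np.cos(y),np.sin(y),0])-[0,0,.185]-[.5527,.2113,.103])
print(sign_off())
E
```

```text
[0.64891872 0.19434004 0.36773573] [-9.00002603e+01  1.20947763e-03 -1.01934933e+01] 0.05545418259722782 0.001891145438323498 23.6 bow-S [0.00074979 0.00020641 0.07973573]
the job is handed in; nothing more can be done
None
```

I did all the steps in the order asked and handed the job in at t = 23.6 s, with the lock still held in the gripper.

- **Hasp:** I pushed it flat (12 N at the end). Later pictures show it still closed, with the staple standing through its slot.
- **Dial:** I turned it about 72° clockwise, and the picture shows the white mark lined up with the index.
- **Shackle:** I pulled it out to its stop, where the force rose to about 13 N. The bow then measured 94–97 mm from the lock's centre, against 96 mm expected when fully open.
- **Final hold:** The lock is still and level. The arm's pose puts the bow within about 1 mm of straight above the staple and 79.7 mm above it. The wrist camera disagreed with the arm's pose by 1–2 mm, so I made a last shift of about 1 mm between the two. I took no picture after that shift.
- **Other things:** The last overall picture showed the other things on the bench and the green cradle apparently where they started. I checked this by eye only.

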